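# Let the bearing ball out of the feeder

## Robot

A 7-joint arm with a two-finger parallel gripper is mounted at the origin on a cart in front of the work surface, level with it; the furniture and walls round the work are solid. World frame = base frame: x ahead of the robot, y to its left, z up, the work surface at z = 0. Lengths are in m, angles in rad, forces in N, time in s.
With the tool pointing down it reaches from about 0.425 to 0.925 m from the base axis. Payload 6.8 kg.
Tool frame: the origin (TCP) lies at the very end of the fingers, on their centre line; the grasp point (between the pads) lies grasp_offset behind it (grasp_offset is the distance from the TCP to the grasp point, in m); z points along the fingers, y is the direction in which the jaws open and shut (so a half turn about z gives the same grasp; the last joint's range is limited). The gripper opens to 85 mm and grips with 20 to 120 N. Pads are 22 mm wide; open, the fingers measure 114 mm over their backs; the gripper's body (76 mm by 85 mm) begins 54 mm behind the grasp point. The pads swing forward as they close: fully open they stand 13 mm farther back than shut.
Start: joints at [-1.255, 0.477, 0.022, 1.555, -0.011, 1.109, -0.083], TCP at [0.278, 0.615, 0.231] pointing down, gripper open.
Joint ranges: [-2.96, 2.96], [-0.34, 2.1], [-1.41, 1.46], [0.24, 2.44], [-1.37, 4.51], [0.17, 1.92], [-2.96, 2.96]. Speed limits (rad/s): [2.39, 2.39, 3.14, 3.14, 3.14, 3.14, 3.14].

## Interface

Orientations are given as a unit quaternion [w, x, y, z].
In Python, from station import * gives the robot as it stands.
- The arm moves only by the shell command python3 -m handwheel 'ROWS' [FORCE]. ROWS is JSON, one flat list of numbers, 7 for each row, row after row: the shift along the world's x, y, z in cm, then the turn, a rotation vector about the world's x, y, z in degrees, then the opening, from 0 (shut) to 1 (fully open). In form: [tx, ty, tz, ax, ay, az, fingers, tx, ty, tz, ax, ay, az, fingers, ...]. A call has 1 to 8 rows; each row is the pose to reach, as a shift and turn from the pose measured when the call began; what a row does not reach only later rows make up. A row lasts 1/12 s, in which the tool goes at most 41.7 mm and 7.16 degrees, less where a joint would pass 70% of its speed; a pose out of reach is approached as far as the arm can. A call with a gripper value outside its range is refused whole. The fingers move at their own pace and stop on an object; FORCE is the grip in N (left out, the last holds). Time passes only in rows, so rows that repeat a pose let the fingers close. It gives the time, the measured TCP pose, the force and the opening at its end, in the units of the state.
- get_obs(): the state, without advancing time (a new reading comes with each control period).
- read_camera(name): name is "side" or "top"; returns the picture (480x640x3 uint8, red, green, blue); there is no depth.
- camera_info(name): a dict with "fx", "fy", "cx", "cy" (pixels), "R" (3x3) and "t" (3): a world point X has camera coordinates R X + t. Camera axes: x right, y down, z forward; pixel columns grow to the right and rows downward; lengths in m; the calibration is good to about 2 mm. A picture is of the moment at which its call begins. camera_info takes no time and is no camera call.
- hand_in(): hands the job in, once; it reports no verdict.
The state is a dict: "t": time; "q": joint angles; "joint_vel": joint speeds; "joint_torque": joint torques, N m; "eef_pos": TCP position; "tool_rot": TCP orientation; "contact_force": force on the tool from outside, world axes, zero at the start; "torque": the same for the moment, N m; "gripper_width": opening from 0.0 (shut) to 1.0 (fully open).
Only numpy, scipy, OpenCV 4.12 (cv2) and the standard library are available. Lean on these libraries where they do the work, as an engineer would, in place of code of your own. Each camera call takes 0.05 s, during which the arm holds its last target. There are 200 camera calls.

## Task

A two-lane feeder stands on the bench with a steel ball behind one gate and a steel roller (a short cylinder) behind the other. Press down the paddle of the rocking lever on the ball's side to lift its gate, keep it down until the ball has rolled to the low front end of its lane, then let go so that the gate falls shut again. Keep the other gate shut with the roller behind it, do not touch the ball or the roller, and leave the things standing round the feeder where they are.

Things in the scene. Friction and masses are not known exactly. Their poses are not given: they have to be found in the camera images.
- feeder: fixed two-lane feeder, 210 x 112 x 100 mm. Origin: centre of underside; +x to its high back, z up. Open lanes 44 mm wide centred at y = +25 mm (left) and -25 (right), black floor 42 mm high at x = 0, falling to -x by 0.18 rad, walls 22 mm above it, front wall inside at x = -97. Gates hang at x = +15. A lever beside each lane (y = +-68) rocks on a pivot at x = -55, z = 88
- lever_left (a joint): angle of the left rocking lever (feeder's +y side): 0 = paddle up, gate shut; grows as the paddle is pressed, stop at 0.45. The gate clears a ball or roller from about 0.35 on. A spring returns it to 0; the paddle takes about 2 N at first, 5 N at the stop
- lever_right (a joint): the same for the right rocking lever (feeder's -y side)
- paddle_left (a point): top centre of the left paddle, a flat 38 x 38 mm black rubber pad at the front (-x) end of the left lever, which works the left lane's gate. Shut, it is at x = -135, y = +78, z = 100 mm of the feeder, 80 mm from the pivot, free air below; at the stop it is 34 mm lower
- paddle_right (a point): the same for the right lever; shut, at x = -135, y = -78, z = 100 mm of the feeder. Its gate works the right lane
- ball: loose steel ball, 30 mm across, lying behind (+x of) the gate of one lane, which one varies; origin at its centre. With its gate open it rolls to the front wall in about one second
- roller: loose steel roller, a cylinder 30 mm across and 38 mm long lying across the other lane behind its gate; origin at its centre
- nut: loose brass nozzle nut, 30 x 34 x 29 mm, standing in front of the feeder between the two paddles; origin at the centre of its underside; a bystander
- tape_measure: loose yellow tape measure, 37 x 84 x 66 mm, standing to the left of the feeder; origin at the centre of its underside; a bystander
- cutting_head: loose metal cutting head, 36 x 36 x 98 mm, standing upright to the right of the feeder; origin at the centre of its underside; a bystander
There are look-alikes about, which are no part of the job. What is shaped like the roller but black or blue is not meant.

How it is judged:
By the outcome, as a careful person would: the job done as asked, in the order asked, and still so for the second after the job is handed in, with the robot touching nothing.
It also fails if it takes over 32 s, if anything falls off the work surface, if the arm or the gripper's body presses on something with over 40 N, if the wrist force passes 120 N, or if a joint passes its speed limit or range.

## Working session

There is one attempt and no reset: what is moved stays moved. The work goes in short steps, Python scripts to look and compute and a shell command to move; the robot and the scene stay as the last step left them, time stands still between calls to the robot, and variables do not carry over. Pictures are saved under pics/ and viewed, on a budget of 10 in all, crops included, one or two more only if the job needs it, and the job is handed in when it is done.

```bash
mkdir -p pics; python3 - <<'E'
from station import *
import cv2
for n in("top","side"):
    cv2.imwrite(f"pics/{n}0.png",read_camera(n)[:,:,::-1])
    c=camera_info(n);print(n,c)
o=get_obs();print(o)
E
```

```text
top {'fx': 611.4704629810944, 'fy': 611.4704629810944, 'cx': 314.49057307830435, 'cy': 234.63911364187518, 'R': array([[ 0.02473287, -0.99943971,  0.0225511 ],
       [-0.99125612, -0.02744258, -0.12906668],
       [ 0.12961322, -0.01916173, -0.99137946]]), 't': array([0.19592005, 0.58247283, 0.97595913])}
side {'fx': 520.4237328127728, 'fy': 520.4237328127728, 'cx': 320.8143264709168, 'cy': 236.02242585412912, 'R': array([[ 0.86010675, -0.50985651, -0.01620881],
       [-0.34792153, -0.56309933, -0.74957972],
       [ 0.37305093,  0.65035797, -0.66171558]]), 't': array([-0.37983076,  0.4052079 ,  0.56271049])}
{'t': 0.1, 'q': array([-1.25511988,  0.47772754,  0.02236382,  1.55634515, -0.01147616,
        1.10928545, -0.08313125]), 'joint_vel': array([-1.92351239e-03, -1.86490347e-03,  4.01309573e-05, -1.57987423e-03,
       -1.54454678e-03, -4.51156383e-04, -4.90226157e-04]), 'joint_torque': array([ 4.45660291e-03, -5.97757351e+01,  1.61313727e+00, -2.81950772e+01,
        1.27145325e-02,  5.02522686e-03,  1.83466017e-05]), 'eef_pos': array([0.27737556, 0.61479928, 0.23041971]), 'tool_rot': array([-9.80343641e-05,  2.10315642e-01,  9.77633193e-01, -8.12633613e-04]), 'contact_force': array([-0.16182868,  0.59858853, -0.63703812]), 'torque': array([-0.01567669, -0.03682726, -0.01531236]), 'gripper_width': 0.9996970792564226}
```

View pics/top0.png

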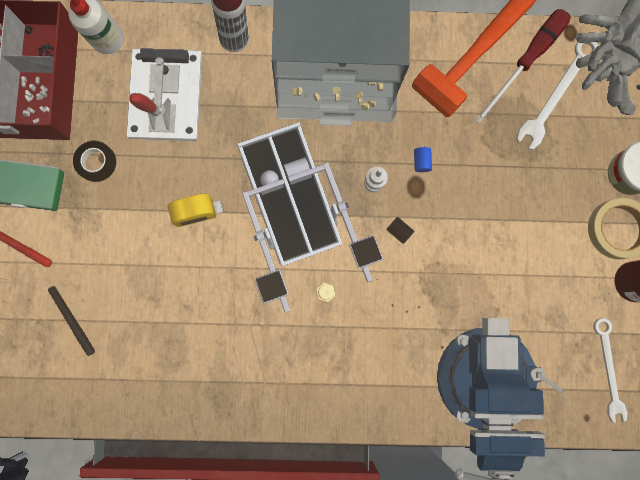

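View pics/side0.png

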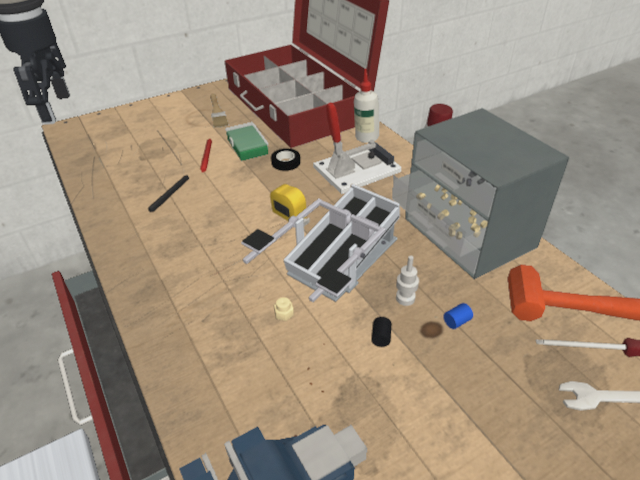

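```bash
cat > h.py <<'E'
from station import *
import numpy as np, cv2
def ray(n,u,v,z):
    c=camera_info(n);R=np.array(c['R']);t=np.array(c['t'])
    C=-R.T@t; d=R.T@np.array([(u-c['cx'])/c['fx'],(v-c['cy'])/c['fy'],1])
    return C+d*(z-C[2])/d[2]
def proj(n,X):
    c=camera_info(n);p=np.array(c['R'])@X+c['t'];return c['fx']*p[0]/p[2]+c['cx'],c['fy']*p[1]/p[2]+c['cy']
E
python3 - <<'E'
from h import *
L=ray('top',271.5,286.5,.1);R=ray('top',366.5,250.5,.1)
print(L,R,np.linalg.norm(L-R))
d=L-R;yaw=np.arctan2(-d[0],d[1]);print('yaw',np.degrees(yaw))
ex=np.array([np.cos(yaw),np.sin(yaw),0]);O=(L+R)/2+.135*ex;O[2]=0;print('O',O)
ey=np.array([-ex[1],ex[0],0]);ez=np.array([0,0,1])
P=lambda x,y,z:O+x*ex+y*ey+z*ez
pts=dict(pl=P(-.135,.078,.1),pr=P(-.135,-.078,.1),ball=P(.03,.025,.063),frontL=P(-.105,.056,.046),frontR=P(-.105,-.056,.046),backL=P(.105,.056,.083),backR=P(.105,-.056,.083))
a=cv2.imread('pics/top0.png');b=cv2.imread('pics/side0.png')
A=cv2.resize(a[110:320,210:420],None,fx=2.8,fy=2.8,interpolation=2);B=cv2.resize(b[170:330,230:430],None,fx=3,fy=3,interpolation=2)
for k,X in pts.items():
    u,v=proj('top',X);print(k,X.round(4),round(u),round(v),np.round(proj('side',X)))
    cv2.circle(A,(int((u-210)*2.8),int((v-110)*2.8)),3,(0,0,255),-1)
    u,v=proj('side',X);cv2.circle(B,(int((u-230)*3),int((v-170)*3)),3,(0,0,255),-1)
cv2.imwrite('pics/A.png',A);cv2.imwrite('pics/B.png',B)
E
```

```text
[0.4869769  0.27608647 0.1       ] [0.54622217 0.13137155 0.1       ] 0.1563726571781042
yaw 22.263847852587983
O [0.64153514 0.25487677 0.        ]
pl [0.487  0.2759 0.1   ] 272 286 [258. 239.]
pr [0.5462 0.1315 0.1   ] 366 251 [335. 280.]
ball [0.6598 0.2894 0.063 ] 268 181 [342. 217.]
frontL [0.5231 0.2669 0.046 ] 279 266 [282. 258.]
frontR [0.5656 0.1633 0.046 ] 344 242 [335. 286.]
backL [0.7175 0.3465 0.083 ] 233 142 [352. 183.]
backR [0.7599 0.2428 0.083 ] 298 118 [402. 204.]
```

View pics/A.png

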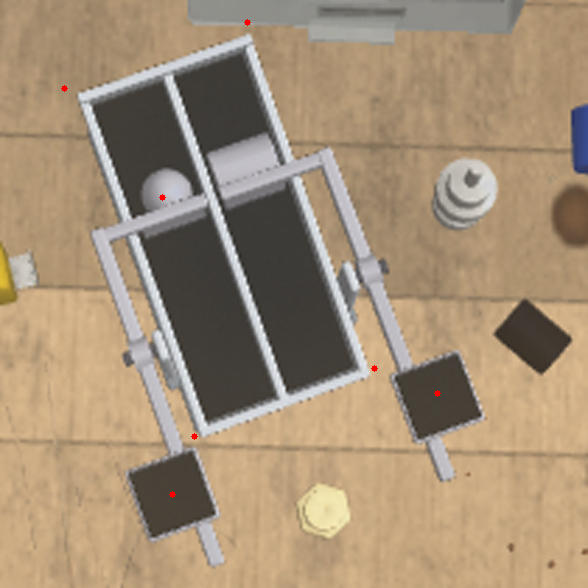

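View pics/B.png

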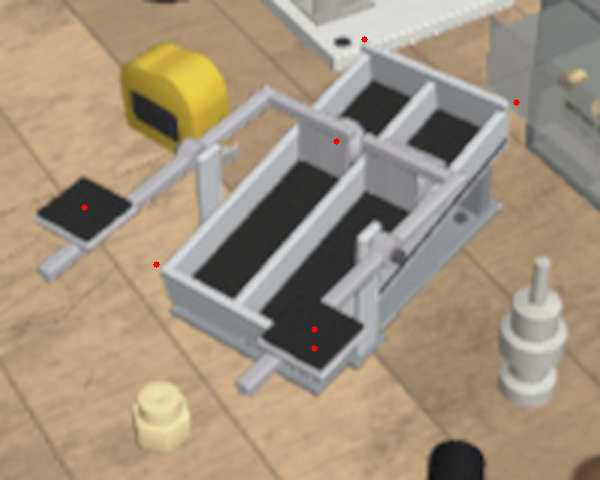

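The ball is the sphere in the left lane, at (270,178) in the top view. The roller is the cylinder in the right lane, at (297,168). The blue piece at (423,159) and the black piece at (400,230) are look-alikes on the bench. The paddle to press is therefore the left one, at top (271,287), world (0.487, 0.276, 0.100). The projection agrees in both views, and the paddle spacing comes out at 156 mm, as specified.

```bash
python3 -m handwheel '[2.5,-4,-1,0,0,6,0, 5,-8,-2,0,0,12,0, 7,-11.5,-3,0,0,18,0, 9,-15,-4,0,0,24,0, 11,-18,-5,0,0,30,0, 13,-21,-6,0,0,36,0, 15,-24.5,-7,0,0,42,0, 17,-28,-7,0,0,46,0]' 40; python3 -c "
from station import *;print(get_obs()['contact_force'])"
```

```text
t: 0.77
eef_pos: [0.4453, 0.335, 0.1584]
tool_rot: [-0.001, -0.191, 0.982, -0.002]
contact_force: [1.4, 0.4, 0.4]
gripper_width: -0.002
[1.35204162 0.41305642 0.35563626]
```

```bash
python3 -m handwheel '[2,-3,0,0,0,0,0, 4.1,-5.9,0,0,0,0,0, 4.2,-5.9,-1.5,0,0,0,0, 4.2,-5.9,-3.5,0,0,0,0, 4.2,-5.9,-3.8,0,0,0,0, 4.2,-5.9,-3.8,0,0,0,0]'; python3 - <<'E'
from h import *
a=read_camera('top');b=read_camera('side')
A=cv2.resize(a[110:320,210:420],None,fx=1.9,fy=1.9);B=cv2.resize(b[150:350,200:400],None,fx=2,fy=2)
cv2.imwrite('pics/AB1.png',np.hstack([A,B[:399]])[:,:,::-1])
o=get_obs();print(o['eef_pos'],o['contact_force'])
E
```

```text
t: 1.27
eef_pos: [0.486, 0.2754, 0.119]
tool_rot: [-0.003, -0.191, 0.981, -0.002]
contact_force: [-0.6, -0.0, 0.5]
gripper_width: -0.002
[0.48713296 0.27664064 0.12082894] [-0.68824842  0.12579359  1.17707317]
```

View pics/AB1.png

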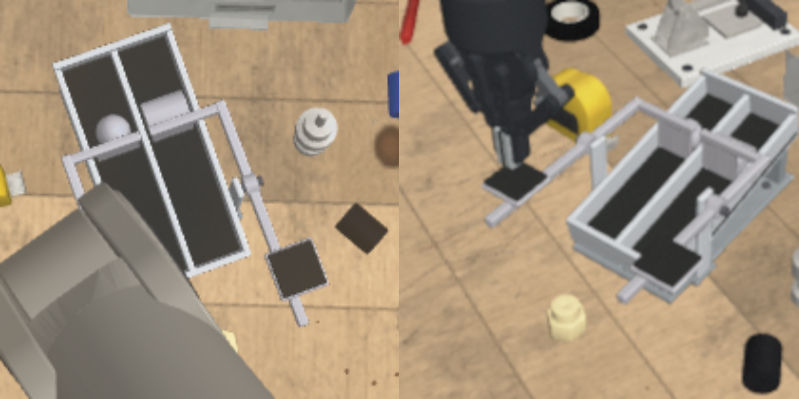

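The shut fingers stand over the middle of the left paddle (right panel, about (515,165)) and touch nothing. The ball and roller are still behind their gates. Now I'll press.

```bash
python3 -m handwheel '[0,0,-1,0,0,0,0, 0,0,-2,0,0,0,0, 0,0,-2.8,0,0,0,0, 0,0,-3.5,0,0,0,0, 0,0,-4.2,0,0,0,0, 0,0,-4.8,0,0,0,0, 0,0,-4.8,0,0,0,0]'; python3 - <<'E'
from h import *
a=read_camera('top');b=read_camera('side')
A=cv2.resize(a[110:320,210:420],None,fx=1.9,fy=1.9);B=cv2.resize(b[150:350,200:400],None,fx=2,fy=2)
cv2.imwrite('pics/AB2.png',np.hstack([A,B[:399]])[:,:,::-1])
o=get_obs();print(o['eef_pos'],o['contact_force'])
E
```

```text
t: 1.95
eef_pos: [0.4871, 0.2767, 0.0719]
tool_rot: [-0.002, -0.192, 0.981, -0.002]
contact_force: [-1.0, 1.3, 3.4]
gripper_width: -0.0
[0.4869797  0.27675471 0.07270942] [-1.1127733   1.9031765   4.04863246]
```

View pics/AB2.png

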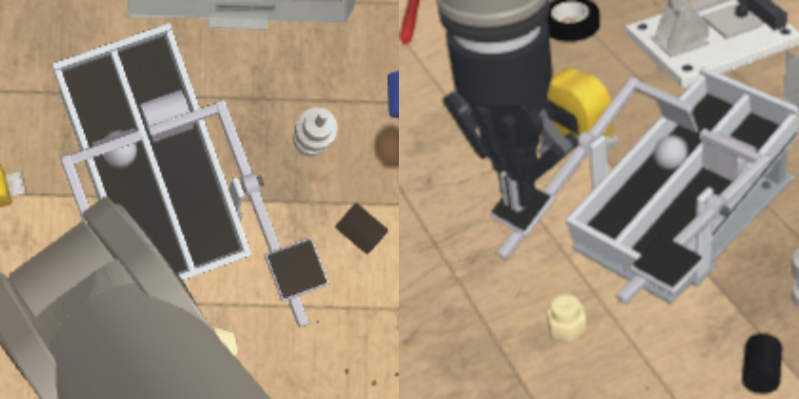

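The left gate is up and the ball is rolling through (right panel, (670,152)). The roller is still shut in. I'll hold, a touch deeper.

```bash
for i in 1 2; do python3 -m handwheel '[0,0,-0.1,0,0,0,0, 0,0,-0.1,0,0,0,0, 0,0,-0.1,0,0,0,0, 0,0,-0.1,0,0,0,0, 0,0,-0.1,0,0,0,0, 0,0,-0.1,0,0,0,0, 0,0,-0.1,0,0,0,0, 0,0,-0.1,0,0,0,0]'; done; python3 - <<'E'
from h import *
a=read_camera('top');b=read_camera('side')
A=cv2.resize(a[110:320,210:420],None,fx=1.9,fy=1.9);B=cv2.resize(b[150:350,200:400],None,fx=2,fy=2)
cv2.imwrite('pics/AB3.png',np.hstack([A,B[:399]])[:,:,::-1])
E
```

```text
t: 2.72
eef_pos: [0.4871, 0.2768, 0.0718]
tool_rot: [-0.001, -0.192, 0.981, -0.002]
contact_force: [0.1, 1.9, 4.1]
gripper_width: 0.002
t: 3.38
eef_pos: [0.4872, 0.2769, 0.0709]
tool_rot: [-0.001, -0.192, 0.981, -0.001]
contact_force: [0.2, 1.6, 3.9]
gripper_width: 0.0
```

View pics/AB3.png

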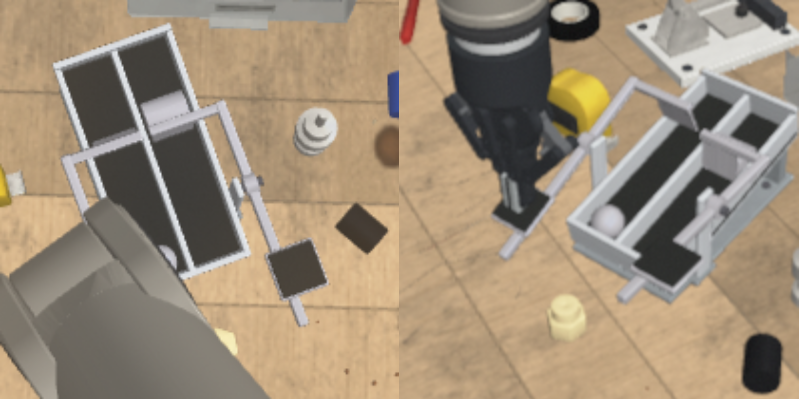

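The ball rests at the front wall (right panel, (608,218)) and the gate is still up. I'll release smoothly straight up, then retreat.

```bash
python3 -m handwheel '[0,0,0.7,0,0,0,0, 0,0,1.5,0,0,0,0, 0,0,2.3,0,0,0,0, 0,0,3.1,0,0,0,0, 0,0,4.5,0,0,0,0, 0,0,6.5,0,0,0,0, 0,0,9,0,0,0,0, 0,0,12,0,0,0,0]'; python3 -m handwheel '[-2,3,0,0,0,0,0, -4,6,0,0,0,0,0, -6,9,0,0,0,0,0, -8,12,0,0,0,0,0, -10,15,0,0,0,0,0, -12,18,0,0,0,0,0, -12,19,0,0,0,0,0, -12,19,0,0,0,0,0]'; python3 - <<'E'
from h import *
a=read_camera('top');b=read_camera('side')
A=cv2.resize(a[110:320,160:420],None,fx=1.9,fy=1.9);B=cv2.resize(b[150:350,230:430],None,fx=2,fy=2)
cv2.imwrite('pics/AB4.png',np.hstack([A[:,:400],B[:399]])[:,:,::-1] if 0 else cv2.resize(np.hstack([A,B[:399]]),(800,357))[:,:,::-1])
E
```

```text
t: 4.15
eef_pos: [0.4866, 0.2757, 0.1913]
tool_rot: [-0.002, -0.192, 0.981, -0.002]
contact_force: [-0.2, 0.4, 0.3]
gripper_width: 0.001
t: 4.82
eef_pos: [0.3644, 0.4691, 0.1919]
tool_rot: [-0.002, -0.194, 0.981, -0.001]
contact_force: [-0.3, -0.5, 0.0]
gripper_width: -0.003
```

View pics/AB4.png

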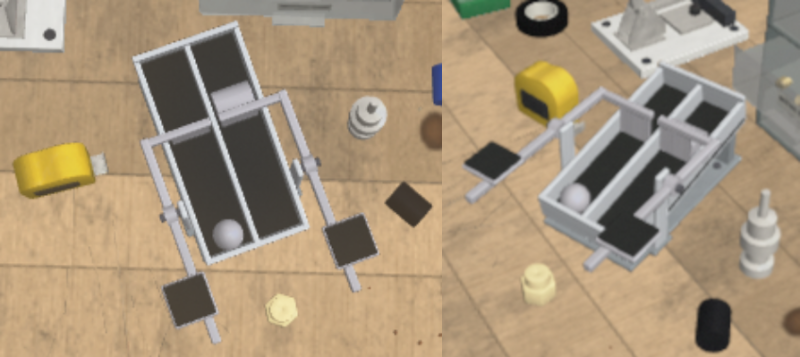

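The ball lies at the front wall (left panel, (228,235)) and the left gate is down. The paddle is back up, the roller is still behind its gate at (232,98), and the bystanders have not moved. Handing in.

```bash
python3 -c "
from station import *;print(hand_in())"
```

```text
the job is handed in; nothing more can be done
None
```

The job is done and handed in. I pressed the left paddle, on the ball's side, with shut fingers at about 4 N. I held it about 1.5 s until the ball lay at the front wall, then lifted straight up and moved the arm clear, finishing at about 5 s of the 32 s allowed.

The last pictures, from both cameras, show:
- **Ball:** at the low front end of the left lane.
- **Left lever:** paddle back up and gate shut.
- **Right lane:** gate shut, with the roller still behind it.
- **Bystanders:** the nut, tape measure and cutting head are where they stood, judged by eye.

The contact force was back to about zero. The walls' corners, drawn from the given outline and my guesses at their heights, did not line up exactly with the pictures. The paddle positions agreed in both views, so I worked from those. No other check failed or disagreed.

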